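# Set the watch tester to battery check and start it

## Task

Set the watch tester for a battery check: with the fingertips push the tab on its dial round until it points at the middle of the solid round disc symbol, then press the round start key on the same box all the way down and let it come back up. Do not pinch the tab, do not press the key before the dial is set, do not use great force, and leave the watch, tools and other loose things where they are.

Things in the scene. Friction and masses are not known exactly. Their poses are not given: they have to be found in the camera images.
- tester: grey bench box fixed to the table, 170 mm (its x) by 280 mm (its y), flat deck 60 mm above the table; origin at the centre of its underside, x axis points from its front (robot side) to its back, y to its left, z up. The dial's vertical axis is at x = +10 mm, y = +35 mm of this frame; the start key is at x = -45 mm, y = -105 mm.
- dial (a joint): angle (rad) of the black dial (76 mm across, its top 14 mm above the deck) about its vertical axis; at 0 the tab points to the tester's front (its -x), positive is counterclockwise seen from above; stops at -2.15 and +2.15. Starts within 0.45 of 0. Friction holds it where it is left; turning it takes about 0.10 N m (some 2 N at the tab); no spring, no clicks. The symbols stand at dial angles -1.7, -0.95, +0.95 and +1.7.
- tab_end (a point): middle of the outer end face of the upright bright metal tab on the dial, 58 mm from the dial's axis and 87 mm above the table; x axis points outward along the tab, z up. The tab is a fin 12 mm thick, reaching from 28 to 58 mm from the axis and from 74 to 100 mm above the table; it is pushed on its flat sides.
- mark_disc: one of the four flat black symbols fixed on the tester's deck, 3 mm thick; origin on the deck under its middle, 80 mm from the dial's axis. Which symbol stands at which of the four places differs from run to run. This one is a solid round disc of 28 mm: battery check, the one wanted.
- mark_bar: one of the four flat black symbols fixed on the tester's deck, 3 mm thick; origin on the deck under its middle, 80 mm from the dial's axis. Which symbol stands at which of the four places differs from run to run. This one is a single bar, 30 by 8 mm.
- mark_cross: one of the four flat black symbols fixed on the tester's deck, 3 mm thick; origin on the deck under its middle, 80 mm from the dial's axis. Which symbol stands at which of the four places differs from run to run. This one is a cross with 30 mm arms, 6 mm wide.
- mark_dots: one of the four flat black symbols fixed on the tester's deck, 3 mm thick; origin on the deck under its middle, 80 mm from the dial's axis. Which symbol stands at which of the four places differs from run to run. This one is three 8 mm dots in a triangle.
- start_key (a joint): how far the start key is pressed (m): 0 up, 0.006 fully down; a spring pushes it back, fully down takes 5 N.
- start_key_top (a point): centre of the top of the round black start key (32 mm across) in its bright housing on the tester's deck; its top, when up, is 82 mm above the table, 10 mm above its housing.
- watch: loose steel watch head, 38 mm across, 9 mm high, lying on the back right of the tester's deck; origin under its middle.
- oil_bottle: loose white bottle, 44 mm across, 110 mm high, on the table to the left of the tester; origin under its middle.
- parts_dish: loose steel dish, 80 mm across, 25 mm high, behind the tester; origin under its middle.
- loupe: loose black eye loupe, 38 mm across, 34 mm high, right of the tester; origin under its middle.
- screwdriver: loose screwdriver, 140 mm long, lying left of the tester.
- case_block: loose dark wooden block, 70 by 45 by 35 mm, right of the tester; origin under its middle.

How it is judged:
By the outcome, as a careful person would: the job done as asked, in the order asked, and still so for the second after the job is handed in, with the robot touching nothing.
It also fails if it takes over 45 s, if anything falls off the work surface, if the arm or the gripper's body presses on something with over 40 N, if the wrist force passes 120 N, or if a joint passes its speed limit or range.

## Robot

A 6-joint arm with a two-finger parallel gripper is mounted at the origin on the work surface. World frame = base frame: x ahead of the robot, y to its left, z up, the work surface at z = 0. Lengths are in m, angles in rad, forces in N, time in s.
With the tool pointing down it reaches from about 0.3 to 0.875 m from the base axis. Payload 4.2 kg.
Tool frame: the origin (TCP) lies midway between the tips of the shut fingers; the grasp point (between the pads) lies 19 mm behind it; z points along the fingers, y is the line along which they close (so a half turn about z gives the same grasp; the last joint's range is limited). The gripper opens to 85 mm and grips with 20 to 120 N. Pads are 22 mm wide; open, the fingers measure 114 mm over their backs; the gripper's body (76 mm by 85 mm) begins 54 mm behind the grasp point. The pads swing forward as they close: fully open they stand 13 mm farther back than shut.
Start: joints at [-1.307, 0.32, 1.565, -0, 1.257, -0.02], TCP at [0.161, -0.552, 0.21] pointing down, gripper open.
Joint ranges: [-3.11, 3.11], [-0.84, 2.01], [0.21, 2.61], [-1.34, 4.49], [0.05, 2.63], [-2.56, 2.56]. Speed limits (rad/s): [2.57, 2.57, 3.14, 3.14, 3.14, 3.14].

## Interface

Orientations are given as a unit quaternion [x, y, z, w].
In Python, from station import bot, imaging, job gives the robot as it stands.
- The arm moves only by the tool carry_out, never from a script. Its argument "targets" is a list that holds one entry, the list of rows, each a list of 5 numbers: the closure, from -1 (fully open) to 1 (shut), so that 0 is half open, then the shift along the tool's x, y, z in cm, then the turn about the tool's z in rad. In form: [[[fingers, tx, ty, tz, twist], ...]]. A call has exactly 5 rows; each row is the pose to reach, as a shift and turn from the pose commanded when the call began, along the tool's axes at that moment; what a row does not reach only later rows make up. A row lasts 1/10 s, in which the tool goes at most 50 mm and 8.59 degrees, less where a joint would pass 70% of its speed; a pose out of reach is approached as far as the arm can. A call with a gripper value outside its range is refused whole. The fingers move at their own pace and stop on an object; "squeeze" is the grip in N (left out, the last holds). Time passes only in rows, so rows that repeat a pose let the fingers close, or fill a call up. It gives the time, the measured TCP pose, the force, the opening and the grip force at its end, in the units of the state.
- bot.sense(): the state, without advancing time (a new reading comes with each control period).
- imaging.grab_frame(name): name is "side" or "top"; returns the picture (384x512x3 uint8, red, green, blue); there is no depth.
- imaging.camera_params(name): a dict with "K" (3x3 intrinsics, pixels), "dist" ([k1, k2, p1, p2, k3] as OpenCV has them; the pictures are not rectified), "cam_to_world" (4x4, takes a point from camera to world coordinates). Camera axes: x right, y down, z forward; pixel columns grow to the right and rows downward; lengths in m; the calibration is good to about 2 mm. A picture is of the moment at which its call begins. camera_params takes no time and is no camera call.
- job.finish_job(): hands the job in; it is judged then, once.
The state is a dict: "time": time; "joint_pos": joint angles; "joint_vel": joint speeds; "joint_torque": joint torques, N m; "tcp_pos": TCP position; "eef_rot": TCP orientation; "wrist_force": force on the tool from outside, world axes, zero at the start; "ft_torque": the same for the moment, N m; "opening": finger opening in m; "grasp_force": force on a finger pad.
Only numpy, scipy, OpenCV 4.12 (cv2) and the standard library are available. Lean on these libraries where they do the work, as an engineer would, in place of code of your own. Each camera call takes 0.05 s, during which the arm holds its last target. There are 200 camera calls.

## Working session

There is one attempt and no reset: what is moved stays moved. The work goes in short steps, Python scripts to look and compute and a tool call to move; the robot and the scene stay as the last step left them, time stands still between calls to the robot, and variables do not carry over. Pictures are saved under pics/ and viewed, at most 10 in all, crops included, and the job is handed in when it is done.

Besides the shell and the picture viewer there is one more tool, called by a JSON object that holds its "api" and its "payload", one argument or row to a line. carry_out: Moves the arm, as the interface text tells. Its arguments: {"type":"object","properties":{"targets":{"type":"array","items":{"type":"array","items":{"type":"array","items":{"type":"number"}}}},"squeeze":{"type":"number"}},"required":["targets"]}

```bash
mkdir -p pics; python3 - <<'E'
from station import bot, imaging
import cv2
for n in("top","side"):
    cv2.imwrite(f"pics/{n}0.png",imaging.grab_frame(n)[:,:,::-1])
    print({k:__import__('numpy').round(v,4).tolist() for k,v in imaging.camera_params(n).items()})
s=bot.sense();print(s['time'],s['tcp_pos'],s['eef_rot'],s['wrist_force'])
E
```

```text
{'K': [[412.9708, 0.0, 254.5988], [0.0, 412.9708, 191.1986], [0.0, 0.0, 1.0]], 'dist': [-0.0704, 0.0, 0.0, 0.0, 0.0], 'cam_to_world': [[-0.0758, -0.9684, 0.2376, 0.3582], [-0.9971, 0.0745, -0.0147, 0.0462], [-0.0034, -0.238, -0.9713, 0.8807], [0.0, 0.0, 0.0, 1.0]]}
{'K': [[350.624, 0.0, 247.3247], [0.0, 350.624, 189.1819], [0.0, 0.0, 1.0]], 'dist': [-0.0568, 0.0, 0.0, 0.0, 0.0], 'cam_to_world': [[-0.7688, -0.4337, 0.47, 0.1148], [-0.6394, 0.5377, -0.5496, 0.5498], [-0.0144, -0.7231, -0.6906, 0.7222], [0.0, 0.0, 0.0, 1.0]]}
0.1 [ 0.16086051 -0.55154444  0.20875917] [ 9.89949253e-01  1.41420654e-01 -1.05645142e-04 -8.14695713e-04] [ 0.48171185 -0.43632406  0.45088033]
```

View pics/top0.png

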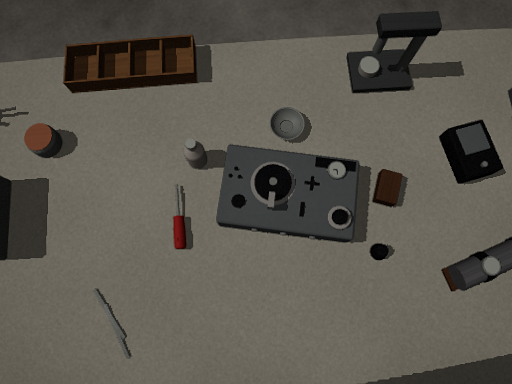

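View pics/side0.png

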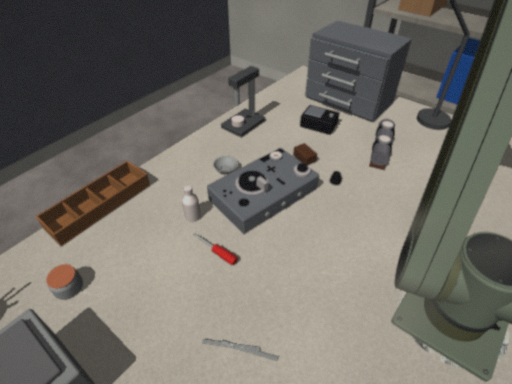

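The top view shows the dial at about (273,182), tab end (271,204), disc (238,201), dots (235,172), cross (312,183), bar (302,209), key (340,216) and watch (337,170). The disc is at the front left, which is dial angle -0.95. I'll zoom in to get exact pixels.

```bash
python3 - <<'E'
import cv2
a=cv2.imread("pics/top0.png")[135:250,210:365]
cv2.imwrite("pics/topc.png",cv2.convertScaleAbs(cv2.resize(a,None,fx=5,fy=5,interpolation=cv2.INTER_CUBIC),alpha=1.8))
a=cv2.imread("pics/side0.png")[140:235,200:325]
cv2.imwrite("pics/sidec.png",cv2.convertScaleAbs(cv2.resize(a,None,fx=6,fy=6,interpolation=cv2.INTER_CUBIC),alpha=1.8))
E
```

```text
(no output)
```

View pics/topc.png

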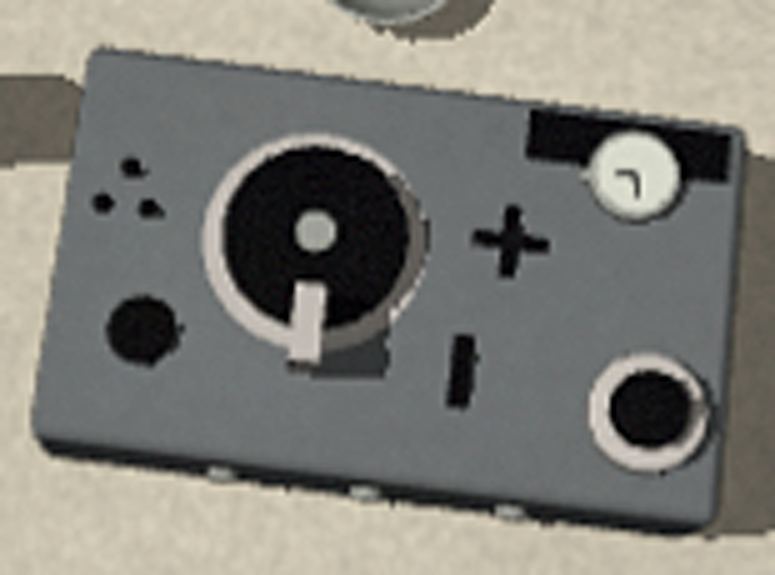

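View pics/sidec.png

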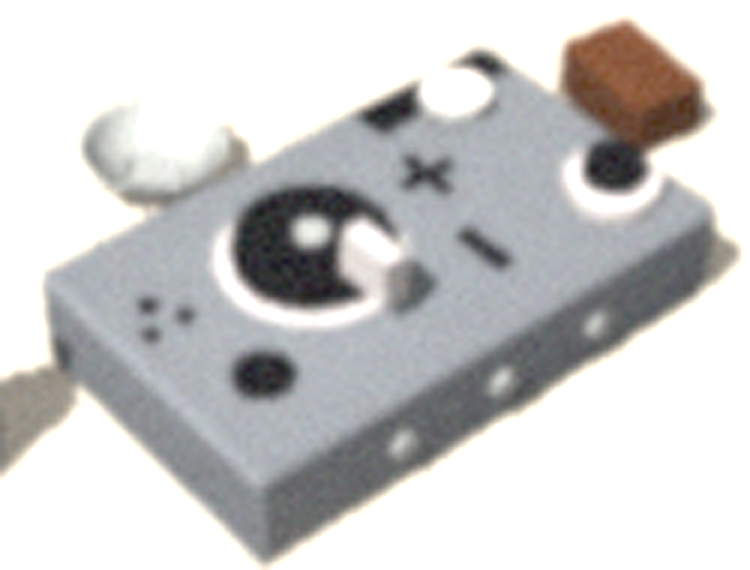

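```bash
cat > h.py <<'E'
import numpy as np, cv2
from scipy.optimize import least_squares
from station import bot, imaging
P={n:imaging.camera_params(n) for n in("top","side")}
def proj(n,p):
    p_=P[n];M=np.linalg.inv(p_["cam_to_world"])
    return cv2.projectPoints(np.atleast_2d(np.array(p,float)),cv2.Rodrigues(M[:3,:3])[0],M[:3,3],np.array(p_["K"]),np.array(p_["dist"]))[0][:,0]
def world(v,p):
    p=np.atleast_2d(p);c,s=np.cos(v[2]),np.sin(v[2])
    return np.c_[v[0]+c*p[:,0]-s*p[:,1],v[1]+s*p[:,0]+c*p[:,1],p[:,2]]
def pol(a,r,z): return [.010-r*np.cos(a),.035-r*np.sin(a),z]
E
python3 - <<'E'
from h import *
pts=[pol(-.95,.08,.063),pol(.95,.08,.063),pol(1.7,.08,.063),[-.045,-.105,.082],[.085,.14,.06],[-.085,.14,.06],[.085,-.14,.06],[-.085,-.14,.06]]
top=(np.array([[144,329],[461,371],[511,242],[650,408],[93,48],[36,440],[745,132],[715,522]])+.5)/5-.5+[210,135]
side=(np.array([[264,374],[485,248],[427,174],[615,165],[50,275],[265,482],[480,50],[715,210]])+.5)/6-.5+[200,140]
def f(v,c):
    r=[]
    if 't' in c:r.append(proj("top",world(v,pts))-top)
    if 's' in c:r.append(proj("side",world(v,pts))-side)
    return np.concatenate(r).ravel()
for c in('t','s','ts'):
    v=least_squares(f,[.45,0,-.05],args=(c,),loss='soft_l1').x
    print(c,v.round(4),np.abs(f(v,c)).max()); 
print(f(v,'ts').reshape(-1,2).round(1).tolist())
tt=(np.array([[311,284],[306,345]])+.5)/5-.5+[210,135]
g=lambda a:(proj("top",world(v,[pol(a[0],.028,.1),pol(a[0],.058,.1)]))-tt).ravel()
a=least_squares(g,[0]).x;print("tab",a,g(a))
print("dial",world(v,[[.01,.035,.074]]),"key",world(v,[pts[3]]),"disc",world(v,[pts[0]]))
E
```

```text
t [ 0.5556 -0.0365 -0.2053] 1.7277006325673483
s [ 0.5546 -0.0361 -0.2019] 2.5453489691686855
ts [ 0.5553 -0.0364 -0.204 ] 2.641680501395996
[[-0.4, 0.9], [0.1, 0.5], [-0.2, 0.1], [0.7, 0.1], [-1.0, -0.8], [-1.7, -0.1], [1.0, -1.5], [1.3, 1.0], [-0.0, 0.1], [-0.1, -0.1], [-0.1, -0.1], [0.1, -1.0], [-2.6, -0.3], [-0.8, 1.0], [0.3, -1.6], [1.3, -0.6]]
tab [0.01844278] [ 0.08648566  0.75731306 -0.46342951  3.58766099]
dial [[ 0.57218357 -0.0041793   0.074     ]] key [[ 0.48996473 -0.13013589  0.082     ]] disc [[0.53979517 0.06897118 0.063     ]]
```

```bash
cat >> h.py <<'E'
from scipy.spatial.transform import Rotation as Ro
C=np.array([.5722,-.0042]); YAW=-.204
def state():
    s=bot.sense();R=Ro.from_quat(s['eef_rot']).as_matrix()
    h=np.arctan2(R[1,0],R[0,0])
    print("t %.2f"%s['time'],"tcp",np.round(s['tcp_pos'],4),"head %.3f"%h,"F",np.round(s['wrist_force'],1),"q",np.round(s['joint_pos'],2),"open %.3f"%s['opening'])
    return np.array(s['tcp_pos']),R,h
def row(x,y,z,h):
    p,R,h0=state()
    print(np.round(R.T@(np.array([x,y,z])-p)*100,2),"twist",round(-(h-h0),3))
def pushpose(a,d,r=.048):  # tool centre a distance d behind tab midplane at dial angle a
    al=np.pi+YAW+a; t=al-np.pi/2
    return (*(C+r*np.array([np.cos(al),np.sin(al)])-d*np.array([np.cos(t),np.sin(t)])),t)
E
python3 - <<'E'
from h import *
x,y,t=pushpose(.02,.04);print(x,y,t);row(x,y,.2,t)
E
```

```text
0.5176917139093602 -0.034742539964137904 1.3867963267948964
t 0.10 tcp [ 0.1609 -0.5515  0.2088] head 0.284 F [ 0.5 -0.4  0.5] q [-1.31  0.32  1.57 -0.    1.26 -0.02] open 0.085
[ 48.73 -39.62   0.94] twist -1.103
```

{"api": "carry_out", "payload": {
  "targets": [
    [[1, 3.5, -2.8, 0, -0.1], [1, 7, -5.6, 0, -0.2], [1, 10.5, -8.5, 0, -0.3], [1, 14, -11.3, 0, -0.4], [1, 17.5, -14.2, 0, -0.5]]
  ]
}}

```text
time: 0.6
tcp_pos: [0.2898, -0.365, 0.2092]
eef_rot: [0.924, 0.384, 0.0, -0.0]
wrist_force: [1.2, -1.1, -0.4]
opening: 0.0122
grasp_force: 0.0
```

```bash
python3 - <<'E'
from h import *
x,y,t=pushpose(.02,.04);row(x,y,.2,t)
E
```

```text
t 0.60 tcp [ 0.2898 -0.365   0.2092] head 0.787 F [ 1.2 -1.1 -0.4] q [-0.92  0.15  1.8   0.    1.2  -0.14] open 0.012
[39.48 -7.16  0.93] twist -0.599
```

{"api": "carry_out", "payload": {
  "targets": [
    [[1, 4.5, -0.8, 0, -0.12], [1, 9, -1.6, 0, -0.24], [1, 13.5, -2.4, 0, -0.36], [1, 18, -3.2, 0, -0.48], [1, 22, -4, 0, -0.6]]
  ]
}}

```text
time: 1.1
tcp_pos: [0.4175, -0.1811, 0.2093]
eef_rot: [0.768, 0.64, -0.0, -0.0]
wrist_force: [1.4, -0.6, -0.0]
opening: -0.0002
grasp_force: 0.0
```

{"api": "carry_out", "payload": {
  "targets": [
    [[1, 4, 6.5, 0, 0], [1, 8, 6.5, 0, 0], [1, 12, 6.5, 0, 0], [1, 12, 6.5, 0, 0], [1, 12, 6.5, 0, 0]]
  ]
}}

```text
time: 1.6
tcp_pos: [0.5028, -0.0764, 0.209]
eef_rot: [0.769, 0.639, -0.001, -0.0]
wrist_force: [0.7, 0.4, 0.3]
opening: 0.0004
grasp_force: 0.0
```

```bash
python3 - <<'E'
from h import *
x,y,t=pushpose(.02,.04);row(x,y,.08,t)
E
```

```text
t 1.60 tcp [ 0.5028 -0.0764  0.209 ] head 1.387 F [0.7 0.4 0.3] q [-0.17  0.22  1.71 -0.    1.22  0.01] open 0.000
[ 4.38  0.72 12.9 ] twist -0.0
```

{"api": "carry_out", "payload": {
  "targets": [
    [[1, 3.9, 0.7, 2, 0], [1, 3.9, 0.7, 6, 0], [1, 3.9, 0.7, 9.5, 0], [1, 3.9, 0.7, 12.6, 0], [1, 3.9, 0.7, 12.6, 0]]
  ]
}}

```text
time: 2.1
tcp_pos: [0.5132, -0.0414, 0.0798]
eef_rot: [0.771, 0.637, -0.004, -0.003]
wrist_force: [-0.2, -0.8, 0.4]
opening: -0.0001
grasp_force: 0.0
```

```bash
python3 - <<'E'
from h import *
x,y,t=pushpose(.02,.017);row(x,y,.082,t)
cv2.imwrite("pics/t1.png",cv2.resize(imaging.grab_frame("top")[135:250,210:365,::-1],None,fx=5,fy=5,interpolation=cv2.INTER_CUBIC))
E
```

```text
t 2.10 tcp [ 0.5132 -0.0414  0.0798] head 1.382 F [-0.2 -0.8  0.4] q [-0.1   0.35  1.88 -0.    0.92  0.09] open -0.000
[ 3.04  0.3  -0.22] twist -0.005
```

View pics/t1.png

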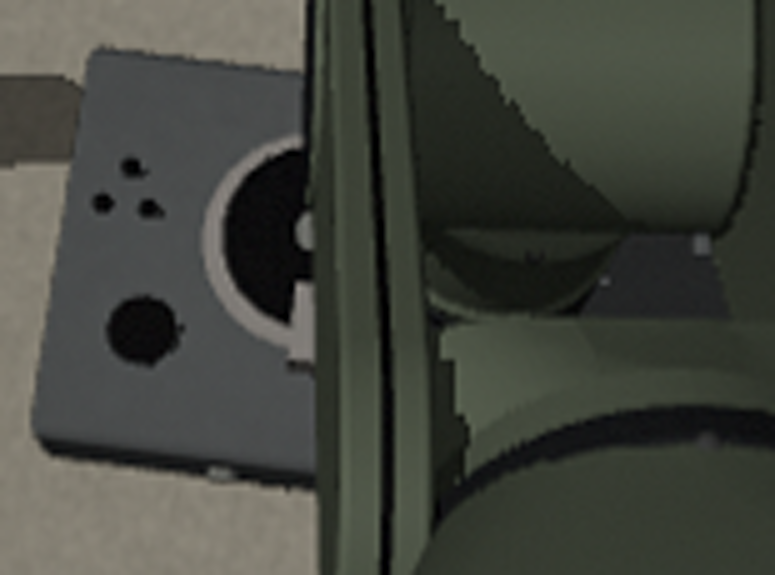

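The arm hides the dial's right side, but the tab at (303,320) is clear of it and the fingers came down without contact. I'll close in on the tab.

{"api": "carry_out", "payload": {
  "targets": [
    [[1, 1, 0.3, -0.2, 0], [1, 2, 0.3, -0.2, 0], [1, 2.6, 0.3, -0.2, 0], [1, 2.6, 0.3, -0.2, 0], [1, 2.6, 0.3, -0.2, 0]]
  ]
}}

```text
time: 2.65
tcp_pos: [0.5251, -0.0149, 0.086]
eef_rot: [0.77, 0.638, 0.0, 0.0]
wrist_force: [-0.5, 0.5, -0.5]
opening: -0.0002
grasp_force: 0.0
```

```bash
python3 - <<'E'
from h import *
p,R,h0=state()
for a in(0,-.1,-.2,-.3,-.4,-.5,-.6,-.7,-.8,-.85,-.9,-.95):
    x,y,t=pushpose(a,.017);print(a,np.round(R.T@(np.array([x,y,.082])-p)*100,2),round(h0-t,3))
E
```

```text
t 2.65 tcp [ 0.5251 -0.0149  0.086 ] head 1.385 F [-0.5  0.5 -0.5] q [-0.05  0.35  1.86 -0.    0.93  0.14] open -0.000
0 [ 0.31 -0.4   0.4 ] 0.018
-0.1 [ 0.8  -0.54  0.4 ] 0.118
-0.2 [ 1.3  -0.62  0.4 ] 0.218
-0.3 [ 1.81 -0.66  0.4 ] 0.318
-0.4 [ 2.32 -0.65  0.4 ] 0.418
-0.5 [ 2.82 -0.58  0.4 ] 0.518
-0.6 [ 3.32 -0.47  0.4 ] 0.618
-0.7 [ 3.8 -0.3  0.4] 0.718
-0.8 [ 4.26 -0.09  0.4 ] 0.818
-0.85 [4.48 0.03 0.4 ] 0.868
-0.9 [4.7  0.17 0.4 ] 0.918
-0.95 [4.91 0.31 0.4 ] 0.968
```

{"api": "carry_out", "payload": {
  "targets": [
    [[1, 0.3, -0.3, 0.2, 0.02], [1, 0.8, -0.5, 0.2, 0.12], [1, 1.3, -0.6, 0.2, 0.22], [1, 1.8, -0.65, 0.2, 0.32], [1, 2.3, -0.65, 0.2, 0.42]]
  ]
}}

```text
time: 3.15
tcp_pos: [0.5223, 0.0088, 0.0833]
eef_rot: [0.887, 0.461, -0.0, -0.0]
wrist_force: [-0.2, 0.3, 0.3]
opening: -0.0001
grasp_force: 0.0
```

```bash
python3 - <<'E'
from h import *
p,R,h0=state()
for a in(-.4,-.5,-.6,-.7,-.8,-.85,-.9,-.95):
    x,y,t=pushpose(a,.017);print(a,np.round(R.T@(np.array([x,y,.084])-p)*100,2),round(h0-t,3))
E
```

```text
t 3.15 tcp [0.5223 0.0088 0.0833] head 0.959 F [-0.2  0.3  0.3] q [-0.01  0.35  1.86 -0.    0.92  0.61] open -0.000
-0.4 [ 0.07  0.04 -0.07] -0.008
-0.5 [ 0.55 -0.11 -0.07] 0.092
-0.6 [ 1.05 -0.21 -0.07] 0.192
-0.7 [ 1.56 -0.26 -0.07] 0.292
-0.8 [ 2.07 -0.26 -0.07] 0.392
-0.85 [ 2.32 -0.24 -0.07] 0.442
-0.9 [ 2.57 -0.21 -0.07] 0.492
-0.95 [ 2.82 -0.16 -0.07] 0.542
```

```bash
python3 - <<'E'
from h import *
a=imaging.grab_frame("top")[135:250,210:365,::-1];b=imaging.grab_frame("side")[140:235,200:325,::-1]
k=dict(interpolation=cv2.INTER_CUBIC)
cv2.imwrite("pics/c2.png",cv2.convertScaleAbs(np.hstack([cv2.resize(a,(400,297),**k),cv2.resize(b,(390,297),**k)]),alpha=1.8))
E
```

```text
(no output)
```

View pics/c2.png

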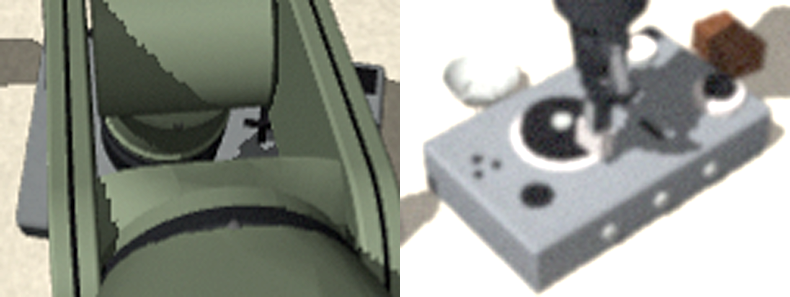

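```bash
python3 - <<'E'
from h import *
v=[.5553,-.0364,-.204]
for a in(0,-.2,-.4,-.6):
    q=proj("side",world(v,[pol(a,.028,.1),pol(a,.058,.1),pol(a,.058,.074)]));print(a,((q-[200,140])*3.12+[400,0]).round().tolist())
E
```

```text
0 [[582.0, 117.0], [604.0, 135.0], [604.0, 157.0]]
-0.2 [[576.0, 119.0], [593.0, 140.0], [593.0, 163.0]]
-0.4 [[570.0, 121.0], [580.0, 144.0], [580.0, 166.0]]
-0.6 [[564.0, 122.0], [567.0, 146.0], [567.0, 168.0]]
```

{"api": "carry_out", "payload": {
  "targets": [
    [[1, 0.5, -0.1, 0, 0.1], [1, 1.0, -0.2, 0, 0.2], [1, 1.5, -0.25, 0, 0.3], [1, 2.0, -0.25, 0, 0.4], [1, 2.0, -0.25, 0, 0.4]]
  ]
}}

```text
time: 3.75
tcp_pos: [0.5322, 0.0265, 0.0834]
eef_rot: [0.96, 0.279, 0.0, 0.0]
wrist_force: [0.5, 0.4, -0.2]
opening: -0.0
grasp_force: 0.0
```

```bash
python3 - <<'E'
from h import *
state()
v=[.5553,-.0364,-.204]
b=imaging.grab_frame("side")[150:205,215:290,::-1]
b=cv2.convertScaleAbs(cv2.resize(b,None,fx=8,fy=8,interpolation=cv2.INTER_CUBIC),alpha=1.6)
cv2.imwrite("pics/s3.png",b)
for a in(-.4,-.5,-.6,-.7,-.8,-.95):
    q=proj("side",world(v,[pol(a,.028,.1),pol(a,.058,.1),pol(a,.058,.074)]));print(a,((q-[215,150]+.5)*8).round().tolist())
E
```

```text
t 3.75 tcp [0.5322 0.0265 0.0834] head 0.566 F [ 0.5  0.4 -0.2] q [ 0.03  0.37  1.84 -0.    0.93  1.03] open -0.000
-0.4 [[320.0, 234.0], [346.0, 293.0], [346.0, 350.0]]
-0.5 [[312.0, 235.0], [329.0, 296.0], [329.0, 353.0]]
-0.6 [[303.0, 236.0], [311.0, 298.0], [311.0, 355.0]]
-0.7 [[295.0, 236.0], [293.0, 298.0], [294.0, 355.0]]
-0.8 [[286.0, 236.0], [275.0, 297.0], [276.0, 355.0]]
-0.95 [[274.0, 234.0], [249.0, 294.0], [250.0, 351.0]]
```

View pics/s3.png

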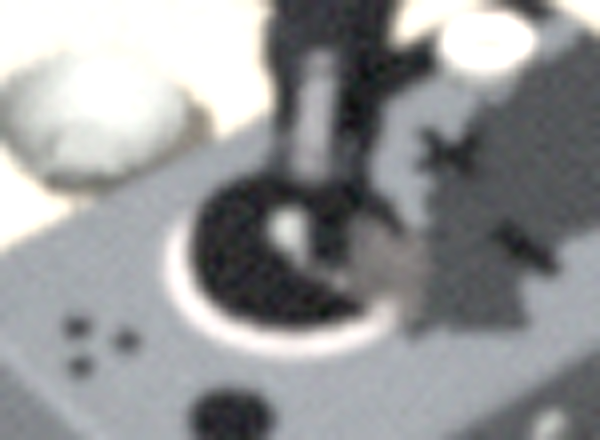

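```bash
python3 - <<'E'
from h import *
p,R,h=state()
for n in("side","top"): print(n,[((proj(n,q)-[215,150]+.5)*8 if n=="side" else proj(n,q)).round().tolist() for q in (p,p+[0,0,.05],[*C,.075])])
b=imaging.grab_frame("side")[:,:,::-1]
cv2.imwrite("pics/s4.png",cv2.convertScaleAbs(cv2.resize(b[60:240,160:400],(800,600),interpolation=cv2.INTER_CUBIC),alpha=1.8))
E
```

```text
t 3.80 tcp [0.532  0.0263 0.0834] head 0.567 F [-0.   0.1  0.1] q [ 0.03  0.37  1.84 -0.    0.93  1.03] open 0.000
side [[[333.0, 316.0]], [[333.0, 202.0]], [[297.0, 235.0]]]
top [[[259.0, 201.0]], [[260.0, 196.0]], [[273.0, 182.0]]]
```

View pics/s4.png

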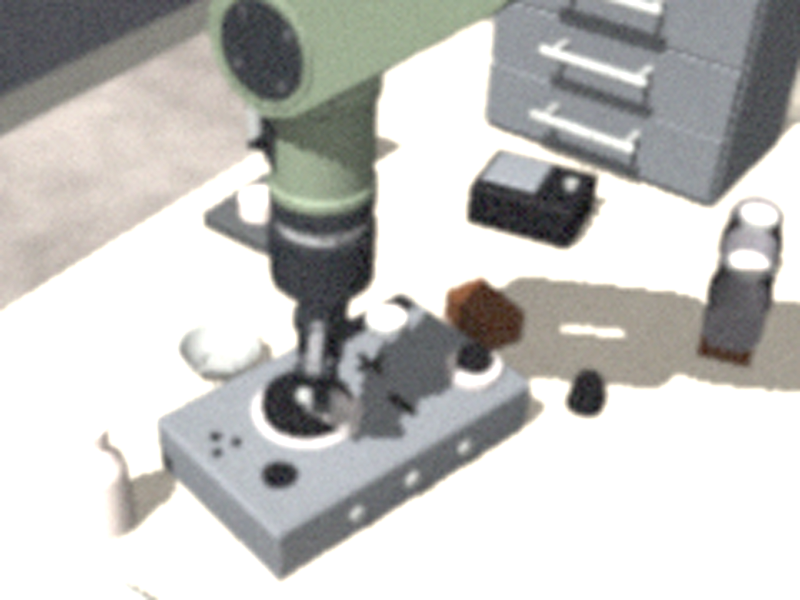

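The tab patch is at about (385,260) and a dark finger column is at x≈335, so it isn't clear where the tab is. I'll settle it numerically by sampling brightness around the dial against the first picture.

```bash
python3 - <<'E'
from h import *
v=[.5553,-.0364,-.204]
im0=cv2.imread("pics/side0.png").mean(2); im=imaging.grab_frame("side").astype(float).mean(2)
p,R,h=state()
def s(I,a,r,z):
    q=proj("side",world(v,[pol(a,r,z)])).astype(np.float32);return float(cv2.remap(I.astype(np.float32),q[:,None,0],q[:,None,1],cv2.INTER_LINEAR)[0,0])
for a in np.arange(-1.3,.6,.1):
    print("%.1f"%a,*["%4.0f/%4.0f"%(s(im0,a,r,z),s(im,a,r,z)) for r,z in((.032,.1),(.043,.1),(.053,.1),(.058,.087))])
np.set_printoptions(linewidth=220)
print(im0[170:200,250:274].astype(int));print(im[170:200,250:274].astype(int))
E
```

```text
t 3.90 tcp [0.5318 0.0262 0.0834] head 0.566 F [-0.6  0.2 -0. ] q [ 0.03  0.37  1.84 -0.    0.93  1.03] open -0.000
-1.3   23/  28   29/  29   29/  40  150/ 159
-1.2   23/  26   25/  29   27/  24  132/ 139
-1.1   31/  32   27/  23   28/  27  104/ 110
-1.0   47/  50   26/  27   24/  26   88/  93
-0.9   77/  80   24/  32   30/  31   72/  74
-0.8  102/ 107   24/  31   21/  27   67/  69
-0.7  105/ 111   28/  52   25/  27   61/  66
-0.6   97/  94   25/  64   26/  34   67/  69
-0.5   75/  55   32/  48   42/  50   75/  79
-0.4   54/  30   86/  42  107/  87   88/  92
-0.3   76/  26  122/  40  126/  72   99/  99
-0.2  119/  28  129/  60  124/  69  128/ 123
-0.1  141/  45  144/  70  135/  75  108/ 109
0.0  151/  60  156/  79  150/  81   81/  82
0.1  145/  61  148/  76  137/  80   71/  71
0.2  121/  55  102/  60  118/  76   62/  60
0.3   80/  40   73/  68  109/  62   81/  55
0.4   50/  35   93/  96  102/  56  100/  56
0.5   49/  50  102/ 104  104/  54  101/  53
[[ 81  79  77  80  85  84  84  88  95  99  98 101 101  97 100  97  84  64  48  54  64  61  48  47]
 [ 46  46  48  46  47  45  58  69  7
[... 5106 characters left out ...]
2 100]
 [154 154 151 153 157 155 149 147 139 132 120 113 110 108 108 108 106 104 108 109 107 105 105 107]
 [138 137 135 138 134 132 128 121 117 113 109 107 110 107 110 106 110 108 107 108 107 105 108 107]
 [116 114 118 116 116 116 111 108 110 108 111 107 108 108 106 107 109 108 109 109 108 106 108 108]
 [111 110 109 108 109 112 108 110 109 111 107 109 109 108 110 110 106 107 106 108 108 106 109 107]
 [110 108 109 110 110 108 110 106 109 109 108 109 107 107 109 106 109 109 106 106 109 107 104 105]
 [108 109 112 108 111 110 109 105 108 112 109 108 106 109 109 107 106 110 108 107 106 109 107 105]
 [111 110 109 109 109 110 109 109 106 108 108 110 107 110 108 105 111 107 107 111 108 104 106 106]]
```

The pixels show the tab hasn't moved. The fingertip silhouette ends about 6 rows above the projected TCP, and no force was felt, so the tips seem to have passed over or around the tab. I'll move the tips over the open front deck and measure where they really end.

{"api": "carry_out", "payload": {
  "targets": [
    [[1, 0, 0, -3, 0], [1, -2, -0.7, -5, 0], [1, -4.4, -1.4, -5, 0], [1, -4.4, -1.4, -1.7, 0], [1, -4.4, -1.4, -1.7, 0]]
  ]
}}

```text
time: 4.4
tcp_pos: [0.4841, 0.0143, 0.0982]
eef_rot: [0.96, 0.279, -0.003, -0.001]
wrist_force: [-0.5, 0.8, -0.3]
opening: -0.0
grasp_force: 0.0
```

```bash
python3 - <<'E'
from h import *
p,R,h=state()
im=imaging.grab_frame("side")[:,:,::-1].copy()
q=[proj("side",p+[0,0,z])[0] for z in(0,.05)];print(np.round(q,1))
c=im[130:230,210:310];b=cv2.convertScaleAbs(cv2.resize(c,None,fx=6,fy=6,interpolation=cv2.INTER_CUBIC),alpha=1.8)
for u in q: cv2.drawMarker(b,tuple(((u-[210,130]+.5)*6).astype(int).tolist()),(0,0,255),0,14,1)
cv2.imwrite("pics/s5.png",b)
E
```

```text
t 4.40 tcp [0.4841 0.0143 0.0982] head 0.565 F [-0.5  0.8 -0.3] q [ 0.01  0.29  1.93 -0.    0.94  1.01] open -0.000
[[273.6 190.4]
 [274.4 175.8]]
```

View pics/s5.png

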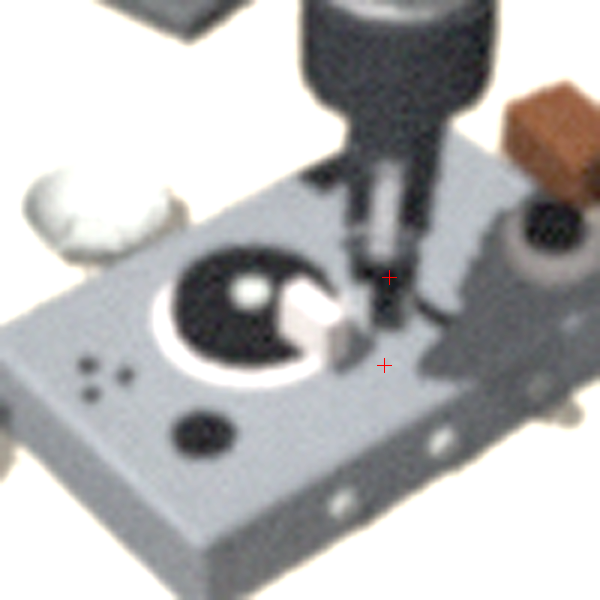

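The visible tip is at (388,325) and the reported TCP projects to (384,364). That puts the tip about 22 mm too high, or displaced away from the camera. The tab is still at about 0. A gentle touch on the deck, whose height is known (60 mm), will show which.

{"api": "carry_out", "payload": {
  "targets": [
    [[1, 0, 0, 1.5, 0], [1, 0, 0, 2.5, 0], [1, 0, 0, 3, 0], [1, 0, 0, 3.3, 0], [1, 0, 0, 3.3, 0]]
  ]
}}

```text
time: 4.95
tcp_pos: [0.4876, 0.0148, 0.0674]
eef_rot: [0.961, 0.278, -0.0, 0.0]
wrist_force: [-1.1, 0.4, -0.1]
opening: -0.0001
grasp_force: 0.0
```

{"api": "carry_out", "payload": {
  "targets": [
    [[1, 0, 0, 0.1, 0], [1, 0, 0, 0.2, 0], [1, 0, 0, 0.2, 0], [1, 0, 0, 0.2, 0], [1, 0, 0, 0.2, 0]]
  ]
}}

```text
time: 5.45
tcp_pos: [0.4875, 0.0147, 0.0656]
eef_rot: [0.961, 0.278, 0.0, 0.0]
wrist_force: [0.1, -0.5, 0.0]
opening: 0.0003
grasp_force: 0.0
```

{"api": "carry_out", "payload": {
  "targets": [
    [[1, 0, 0, 0.1, 0], [1, 0, 0, 0.2, 0], [1, 0, 0, 0.2, 0], [1, 0, 0, 0.2, 0], [1, 0, 0, 0.2, 0]]
  ]
}}

```text
time: 5.95
tcp_pos: [0.4875, 0.0147, 0.0635]
eef_rot: [0.961, 0.278, 0.0, 0.0]
wrist_force: [-1.1, 0.8, 0.5]
opening: -0.0002
grasp_force: 0.0
```

{"api": "carry_out", "payload": {
  "targets": [
    [[1, 0, 0, 0.1, 0], [1, 0, 0, 0.2, 0], [1, 0, 0, 0.3, 0], [1, 0, 0, 0.3, 0], [1, 0, 0, 0.3, 0]]
  ]
}}

```text
time: 6.45
tcp_pos: [0.4874, 0.0147, 0.0604]
eef_rot: [0.961, 0.278, -0.0, 0.0]
wrist_force: [-0.1, 0.6, -0.6]
opening: -0.0002
grasp_force: 0.0
```

{"api": "carry_out", "payload": {
  "targets": [
    [[1, 0, 0, 0.1, 0], [1, 0, 0, 0.1, 0], [1, 0, 0, 0.2, 0], [1, 0, 0, 0.2, 0], [1, 0, 0, 0.2, 0]]
  ]
}}

```text
time: 6.95
tcp_pos: [0.4875, 0.0147, 0.0585]
eef_rot: [0.961, 0.278, -0.0, 0.0]
wrist_force: [-0.1, -0.5, -0.2]
opening: -0.0003
grasp_force: 0.0
```

The reported TCP is now 1.5 mm below the deck with no contact, so the real tips are higher than reported. I'll measure the tip row numerically.

```bash
python3 - <<'E'
from h import *
p,R,h=state()
im=imaging.grab_frame("side").astype(float).mean(2)
for dz in(0,.01,.015,.02,.025,.03): print(dz,proj("side",p+[0,0,dz])[0].round(1))
np.set_printoptions(linewidth=200)
print(im[178:206,266:284].astype(int))
E
```

```text
t 6.95 tcp [0.4875 0.0147 0.0585] head 0.564 F [-0.1 -0.5 -0.2] q [ 0.01  0.34  1.97 -0.    0.83  1.01] open -0.000
0 [271.9 200.7]
0.01 [272.  198.1]
0.015 [272.1 196.7]
0.02 [272.2 195.4]
0.025 [272.2 194. ]
0.03 [272.3 192.6]
[[ 52  44  33  49  79 107 115 103  81  44  28  24  23  47  74  86  68  56]
 [ 71  58  51  63  87 108 112 101  75  47  35  33  28  42  64  74  62  54]
 [104  82  69  75  95 109 112 100  75  52  52  46  40  35  41  50  49  48]
 [132  92  77  83  96 103 106  96  73  61  68  56  49  45  34  25  33  45]
 [130  86  65  69  90  96  99  87  71  58  59  55  63  55  36  26  26  30]
 [100  67  56  70  88 102 100  88  74  54  53  53  60  57  45  37  22  30]
 [ 71  53  54  70  89 101 101  90  71  54  52  56  72  70  56  48  34  38]
 [ 62  46  44  58  74  81  81  75  60  46  46  58  78  78  60  53  44  54]
 [ 69  42  34  38  54  58  57  55  42  31  40  56  73  69  53  56  54  50]
 [ 76  49  30  26  36  37  33  34  30  18  29  43  55  55  53  52  51  58]
 [ 78  53  40  45  31  25  19  29  19  28  34  41  51  55  56  54  54  53]
 [ 75  65  65  71  47  32  20  25  25  33  47 
[... 529 characters left out ...]
 56  55  55  59  62  59]
 [110 110 110 108 106  96  84  68  58  58  58  59  59  55  57  55  58  53]
 [108 109 108 109 106 104  92  79  77  71  73  65  59  58  56  54  55  55]
 [107 108 108 109 109 106 105 100  96  88  88  78  68  63  59  57  54  53]
 [106 108 107 108 108 109 107 108 104  95  96  84  74  66  59  59  59  60]
 [107 110 107 107 107 109 106 105  98  94  84  72  64  62  62  67  73  84]
 [107 109 105 106 106 104 101  96  89  78  72  63  62  60  58  69  93 112]
 [106 107 108 105 102  99  91  80  73  67  63  60  63  63  64  82 111 122]
 [106 106 103  99  93  83  76  66  64  64  63  62  60  56  64  86 109 107]
 [106 101  96  89  79  68  64  60  63  59  61  59  59  57  61  73  94  84]]
```

The tip edge is at row ~195, about 20-23 mm above the reported TCP. I'll keep going down gently until it touches.

{"api": "carry_out", "payload": {
  "targets": [
    [[1, 0, 0, 0.3, 0], [1, 0, 0, 0.6, 0], [1, 0, 0, 0.9, 0], [1, 0, 0, 1.1, 0], [1, 0, 0, 1.1, 0]]
  ]
}}

```text
time: 7.5
tcp_pos: [0.4872, 0.0148, 0.0471]
eef_rot: [0.961, 0.278, -0.0, -0.0]
wrist_force: [-0.5, 0.0, -0.6]
opening: -0.0003
grasp_force: 0.0
```

{"api": "carry_out", "payload": {
  "targets": [
    [[1, 0, 0, 0.1, 0], [1, 0, 0, 0.2, 0], [1, 0, 0, 0.2, 0], [1, 0, 0, 0.2, 0], [1, 0, 0, 0.2, 0]]
  ]
}}

```text
time: 8.0
tcp_pos: [0.4876, 0.0147, 0.0456]
eef_rot: [0.961, 0.278, 0.0, 0.0]
wrist_force: [-0.7, -0.7, 0.4]
opening: -0.0003
grasp_force: 0.0
```

{"api": "carry_out", "payload": {
  "targets": [
    [[1, 0, 0, 0.1, 0], [1, 0, 0, 0.2, 0], [1, 0, 0, 0.2, 0], [1, 0, 0, 0.2, 0], [1, 0, 0, 0.2, 0]]
  ]
}}

```text
time: 8.5
tcp_pos: [0.4875, 0.0147, 0.0435]
eef_rot: [0.961, 0.278, 0.0, 0.0]
wrist_force: [0.8, 0.2, -0.4]
opening: -0.0
grasp_force: 0.0
```

{"api": "carry_out", "payload": {
  "targets": [
    [[1, 0, 0, 0.1, 0], [1, 0, 0, 0.15, 0], [1, 0, 0, 0.15, 0], [1, 0, 0, 0.15, 0], [1, 0, 0, 0.15, 0]]
  ]
}}

```text
time: 9.0
tcp_pos: [0.4875, 0.0147, 0.042]
eef_rot: [0.961, 0.278, 0.0, 0.0]
wrist_force: [-0.1, 0.3, 0.1]
opening: -0.0001
grasp_force: 0.0
```

{"api": "carry_out", "payload": {
  "targets": [
    [[1, 0, 0, 0.05, 0], [1, 0, 0, 0.1, 0], [1, 0, 0, 0.1, 0], [1, 0, 0, 0.1, 0], [1, 0, 0, 0.1, 0]]
  ]
}}

```text
time: 9.5
tcp_pos: [0.4874, 0.0148, 0.041]
eef_rot: [0.961, 0.278, -0.0, 0.0]
wrist_force: [-0.0, 0.0, -0.2]
opening: -0.0001
grasp_force: 0.0
```

```bash
python3 - <<'E'
from h import *
p,R,h=state()
im=imaging.grab_frame("side").astype(float).mean(2)
for dz in(0,.015,.02,.025): print(dz,proj("side",p+[0,0,dz])[0].round(1))
np.set_printoptions(linewidth=200)
print(im[190:206,264:280].astype(int))
E
```

```text
t 9.50 tcp [0.4874 0.0148 0.041 ] head 0.564 F [-0.   0.  -0.2] q [ 0.01  0.36  1.99 -0.    0.79  1.01] open -0.000
0 [271.7 205.3]
0.015 [271.9 201.4]
0.02 [272.  200.1]
0.025 [272.  198.7]
[[106  77  60  47  47  66  80  88  88  80  60  51  45  44  53  57]
 [101  83  58  40  37  48  58  67  67  56  48  41  39  42  52  54]
 [108  97  77  43  32  34  36  40  44  36  31  27  37  39  52  57]
 [108 107  92  63  45  35  31  24  25  25  21  27  27  39  52  53]
 [108 111 101  88  78  64  38  28  24  26  20  33  32  48  56  56]
 [110 112 108 107 102  85  51  27  24  31  32  50  50  51  54  56]
 [109 109 108 111 108  88  54  33  26  33  38  55  65  59  52  54]
 [109 112 110 113 109  92  57  29  31  25  40  62  67  56  56  56]
 [112 111 109 112 108  86  54  41  34  32  45  60  64  59  57  56]
 [109 107 110 109 110  90  59  43  40  38  52  63  64  62  57  57]
 [109 109 110 109 106  95  69  58  53  54  54  62  64  61  52  59]
 [109 109 110 106 106 101  89  81  83  76  72  64  61  55  53  53]
 [109 108 110 111 107 106 101  99  97  92  82  66  57  58  57  49]
 [108 108 109 107 106 108 101  98  91  81  69  62  61  59  58  54]
 [108 108 108 107 106 102  95  83  73  69  62  58  63  62  60  56]
 [109 110 106 101  97  90  79  70  61  60  61  64  61  61  59  56]]
```

The tip is at deck height (row ~200), so the true tip z is about TCP z + 0.019. I'll go back to the right side of the tab with that correction.

```bash
python3 - <<'E'
from h import *
x,y,t=pushpose(.02,.035);row(x,y,.11,t)
E
```

```text
t 9.55 tcp [0.4875 0.0147 0.041 ] head 0.564 F [ 0.2 -0.   0.2] q [ 0.01  0.36  1.99 -0.    0.79  1.01] open -0.000
[ 0.25  5.43 -6.9 ] twist -0.823
```

{"api": "carry_out", "payload": {
  "targets": [
    [[1, 0, 0, -3.5, 0], [1, 0, 1, -6.9, -0.14], [1, 0.1, 3, -6.9, -0.28], [1, 0.2, 5.4, -6.9, -0.42], [1, 0.2, 5.4, -6.9, -0.56]]
  ]
}}

```text
time: 10.05
tcp_pos: [0.52, -0.0316, 0.1105]
eef_rot: [0.845, 0.535, 0.001, 0.001]
wrist_force: [-0.3, -0.1, -0.5]
opening: 0.0002
grasp_force: 0.0
```

{"api": "carry_out", "payload": {
  "targets": [
    [[1, 0, 0, 0, -0.13], [1, 0, 0, 0, -0.26], [1, 0, 0, 0, -0.26], [1, 0, 0, 0, -0.26], [1, 0, 0, 0, -0.26]]
  ]
}}

```text
time: 10.55
tcp_pos: [0.518, -0.0298, 0.11]
eef_rot: [0.771, 0.637, -0.0, -0.0]
wrist_force: [0.4, -0.6, -0.1]
opening: 0.0001
grasp_force: 0.0
```

```bash
python3 - <<'E'
from h import *
x,y,t=pushpose(.02,.035);row(x,y,.062,t)
E
```

```text
t 10.55 tcp [ 0.518  -0.0298  0.11  ] head 1.382 F [ 0.4 -0.6 -0.1] q [-0.08  0.32  1.84 -0.    0.98  0.11] open 0.000
[0.01 0.06 4.8 ] twist -0.005
```

{"api": "carry_out", "payload": {
  "targets": [
    [[1, 0, 0, 2, 0], [1, 0, 0, 3.5, 0], [1, 0, 0, 4.8, 0], [1, 0, 0, 4.8, 0], [1, 0, 0, 4.8, 0]]
  ]
}}

```text
time: 11.05
tcp_pos: [0.5182, -0.0298, 0.0622]
eef_rot: [0.77, 0.638, -0.0, 0.0]
wrist_force: [0.7, 0.2, 0.5]
opening: -0.0002
grasp_force: 0.0
```

{"api": "carry_out", "payload": {
  "targets": [
    [[1, 0.5, 0, 0, 0], [1, 1.0, 0, 0, 0], [1, 1.5, 0, 0, 0], [1, 2.0, 0, 0, 0], [1, 2.5, 0, 0, 0]]
  ]
}}

```text
time: 11.55
tcp_pos: [0.5225, -0.0052, 0.0623]
eef_rot: [0.77, 0.638, -0.001, 0.0]
wrist_force: [-1.2, -2.4, 2.4]
opening: -0.0002
grasp_force: 1.5
```

```bash
cat >> h.py <<'E'
def tabfit(n,rng=np.arange(-1.5,.6,.05)):
    v=[.5553,-.0364,-.204];im=imaging.grab_frame(n).astype(np.float32).mean(2)
    for a in rng:
        q=np.vstack([proj(n,world(v,[pol(a,r,.1)])) for r in(.032,.04,.048,.055)]).astype(np.float32)
        print("%.2f:"%a,cv2.remap(im,q[:,None,0],q[:,None,1],1).ravel().astype(int),end="  ")
    print()
    return im
def plan(L,z,d=.017,r=.048):
    p,R,h0=state()
    for a in L:
        x,y,t=pushpose(a,d,r);print(a,np.round(R.T@(np.array([x,y,z])-p)*100,2),round(h0-t,3))
E
python3 - <<'E'
from h import *
tabfit("side");plan([0,-.1,-.2,-.3,-.4,-.5],.062,.010)
E
```

```text
-1.50: [ 27  27  94 155]  -1.45: [ 26  24  58 151]  -1.40: [ 27  25  43 125]  -1.35: [28 26 32 93]  -1.30: [28 31 26 60]  -1.25: [28 28 26 38]  -1.20: [27 27 25 31]  -1.15: [27 31 25 29]  -1.10: [32 30 28 30]  -1.05: [38 27 24 29]  -1.00: [50 29 25 31]  -0.95: [65 31 26 29]  -0.90: [83 30 26 31]  -0.85: [97 27 28 29]  -0.80: [109  32  30  24]  -0.75: [111  37  29  25]  -0.70: [111  38  26  26]  -0.65: [110  32  27  26]  -0.60: [104  35  29  24]  -0.55: [96 42 49 47]  -0.50: [84 60 79 80]  -0.45: [ 83  90 110 110]  -0.40: [ 90 114 124 124]  -0.35: [111 128 128 128]  -0.30: [132 140 133 130]  -0.25: [146 153 144 137]  -0.20: [157 161 158 146]  -0.15: [162 167 166 151]  -0.10: [163 169 168 149]  -0.05: [158 163 158 140]  0.00: [149 149 138 114]  0.05: [130 130 115  84]  0.10: [110 110 101  58]  0.15: [90 95 93 41]  0.20: [76 90 78 36]  0.25: [73 91 65 27]  0.30: [75 91 51 29]  0.35: [80 88 39 27]  0.40: [84 81 34 30]  0.45: [85 74 31 32]  0.50: [87 63 30 37]  0.55: [90 51 32 39]  
t 11.60 tcp [ 0.5227 -0.0046  0.0622] head 1.385 F [ 0.  -0.5  2. ] q [-0.03  0.38  1.89 -0.    0.87  0.16] open 0.000
0 [0.04 0.04 0.02] 0.018
-0.1 [ 0.53 -0.03  0.02] 0.118
-0.2 [ 1.01 -0.04  0.02] 0.218
-0.3 [ 1.5  -0.01  0.02] 0.318
-0.4 [1.99 0.07 0.02] 0.418
-0.5 [2.46 0.19 0.02] 0.518
```

Contact, with about 2.4 N, and the tab has started to turn (peak near -0.1). I'll continue along the arc.

```bash
python3 - <<'E'
from h import *
plan([-.2,-.3,-.4,-.5,-.6,-.7,-.8],.064,.0155)
E
```

```text
t 11.60 tcp [ 0.5227 -0.0046  0.0622] head 1.385 F [ 0.  -0.5  2. ] q [-0.03  0.38  1.89 -0.    0.87  0.16] open 0.000
-0.2 [ 0.48 -0.16 -0.18] 0.218
-0.3 [ 0.98 -0.19 -0.18] 0.318
-0.4 [ 1.48 -0.16 -0.18] 0.418
-0.5 [ 1.98 -0.08 -0.18] 0.518
-0.6 [ 2.47  0.05 -0.18] 0.618
-0.7 [ 2.94  0.22 -0.18] 0.718
-0.8 [ 3.4   0.44 -0.18] 0.818
```

{"api": "carry_out", "payload": {
  "targets": [
    [[1, 0.3, -0.15, -0.2, 0.1], [1, 0.6, -0.2, -0.2, 0.22], [1, 1.0, -0.2, -0.2, 0.32], [1, 1.5, -0.15, -0.2, 0.42], [1, 2.0, -0.1, -0.2, 0.52]]
  ]
}}

```text
time: 12.1
tcp_pos: [0.5241, 0.0148, 0.0636]
eef_rot: [0.909, 0.417, -0.001, -0.001]
wrist_force: [-1.1, -1.8, 1.0]
opening: -0.0001
grasp_force: 1.2
```

```bash
python3 - <<'E'
from h import *
tabfit("side",np.arange(-1.1,.2,.1));plan([-.5,-.6,-.7,-.8,-.85],.064,.0155)
E
```

```text
-1.10: [31 29 30 24]  -1.00: [52 30 28 31]  -0.90: [83 30 25 26]  -0.80: [112  45  30  29]  -0.70: [137  99  82  75]  -0.60: [159 155 149 135]  -0.50: [166 167 167 154]  -0.40: [154 154 149 129]  -0.30: [117 109  96  68]  -0.20: [71 72 46 32]  -0.10: [46 37 28 32]  0.00: [31 25 31 53]  0.10: [27 21 35 69]  
t 12.15 tcp [0.5245 0.0154 0.0637] head 0.857 F [-1.2 -0.  -0.6] q [0.01 0.38 1.88 0.   0.88 0.72] open -0.000
-0.5 [ 0.04  0.1  -0.03] -0.009
-0.6 [ 0.53 -0.03 -0.03] 0.091
-0.7 [ 1.02 -0.12 -0.03] 0.191
-0.8 [ 1.53 -0.15 -0.04] 0.291
-0.85 [ 1.78 -0.15 -0.04] 0.341
```

The tab is now at about -0.5 and follows the tool.

{"api": "carry_out", "payload": {
  "targets": [
    [[1, 0.5, 0, 0, 0.09], [1, 1.0, -0.1, 0, 0.19], [1, 1.5, -0.15, 0, 0.29], [1, 1.8, -0.15, 0, 0.34], [1, 1.8, -0.15, 0, 0.34]]
  ]
}}

```text
time: 12.65
tcp_pos: [0.5352, 0.0296, 0.0635]
eef_rot: [0.966, 0.26, -0.001, -0.0]
wrist_force: [-1.9, 0.6, -0.7]
opening: -0.0002
grasp_force: 0.8
```

```bash
python3 - <<'E'
from h import *
tabfit("side",np.arange(-1.3,-.3,.05));plan([-.85,-.9,-.95],.064,.0155)
tabfit("top",np.arange(-1.3,-.3,.05))
E
```

```text
-1.30: [27 33 26 51]  -1.25: [27 32 29 33]  -1.20: [27 32 31 29]  -1.15: [31 44 35 31]  -1.10: [39 67 49 31]  -1.05: [44 98 95 63]  -1.00: [ 41 117 139 113]  -0.95: [ 40 118 161 148]  -0.90: [ 38 113 166 159]  -0.85: [ 38 106 163 157]  -0.80: [ 39  93 145 137]  -0.75: [ 38  77 112  96]  -0.70: [35 54 76 65]  -0.65: [31 32 41 43]  -0.60: [30 23 21 30]  -0.55: [30 23 29 31]  -0.50: [30 23 26 37]  -0.45: [25 20 37 49]  -0.40: [18 21 50 58]  -0.35: [21 25 53 48]  
t 12.70 tcp [0.5352 0.0295 0.0636] head 0.526 F [-2.1 -0.1  0.1] q [0.03 0.4  1.86 0.   0.89 1.08] open 0.000
-0.85 [-0.   -0.04 -0.04] 0.009
-0.9 [ 0.24 -0.11 -0.04] 0.059
-0.95 [ 0.49 -0.17 -0.04] 0.109
-1.30: [21 22 21 35]  -1.25: [21 20 25 39]  -1.20: [22 19 30 38]  -1.15: [20 20 39 49]  -1.10: [22 31 55 63]  -1.05: [30 52 63 65]  -1.00: [44 56 62 65]  -0.95: [54 56 62 68]  -0.90: [56 55 64 69]  -0.85: [55 55 65 69]  -0.80: [54 54 65 71]  -0.75: [54 56 66 72]  -0.70: [54 57 67 72]  -0.65: [53 59 67 71]  -0.60: [53 61 69 70]  -0.55: [54 63 69 70]  -0.50: [55 65 69 68]  -0.45: [55 68 68 57]  -0.40: [55 67 69 19]  -0.35: [59 67 62 20]
```

The tab is at about -0.87. I'll push a little further, then back off so the top camera can measure it.

{"api": "carry_out", "payload": {
  "targets": [
    [[1, 0.1, -0.05, 0, 0.03], [1, 0.25, -0.1, 0, 0.06], [1, 0.25, -0.1, 0, 0.06], [1, -0.5, -0.1, 0, 0.06], [1, -1.5, -0.1, 0, 0.06]]
  ]
}}

```text
time: 13.25
tcp_pos: [0.5231, 0.0224, 0.0643]
eef_rot: [0.973, 0.23, 0.001, 0.0]
wrist_force: [0.1, 0.1, -0.0]
opening: 0.0001
grasp_force: 0.0
```

{"api": "carry_out", "payload": {
  "targets": [
    [[1, 0, 0, -3, 0], [1, 0, 0, -7, 0], [1, -1, 4, -9, 0], [1, -2, 8, -9, 0], [1, -3, 12, -9, 0]]
  ]
}}

```text
time: 13.75
tcp_pos: [0.5499, -0.0998, 0.1557]
eef_rot: [0.973, 0.23, 0.002, 0.001]
wrist_force: [1.0, 0.4, -0.2]
opening: -0.0003
grasp_force: 0.0
```

```bash
python3 - <<'E'
from h import *
state()
tabfit("side",np.arange(-1.3,-.55,.05));
tabfit("top",np.arange(-1.4,-.4,.05))
E
```

```text
t 13.75 tcp [ 0.5499 -0.0998  0.1557] head 0.465 F [ 1.   0.4 -0.2] q [-0.2   0.33  1.69 -0.    1.12  0.91] open -0.000
-1.30: [42 24 25 60]  -1.25: [56 34 29 36]  -1.20: [81 48 37 25]  -1.15: [107  80  56  32]  -1.10: [134 116  91  61]  -1.05: [151 147 141 108]  -1.00: [157 160 160 144]  -0.95: [160 163 164 156]  -0.90: [160 159 159 153]  -0.85: [152 148 138 134]  -0.80: [140 119 103  87]  -0.75: [122  87  64  56]  -0.70: [111  58  43  38]  -0.65: [108  35  28  18]  -0.60: [102  27  16  15]  
-1.40: [ 10 122  72  73]  -1.35: [  9 123  72  74]  -1.30: [  8 117  73  75]  -1.25: [ 18 105  77  73]  -1.20: [43 97 83 73]  -1.15: [85 87 86 73]  -1.10: [111 102  97  76]  -1.05: [120 118 116 105]  -1.00: [118 118 118 120]  -0.95: [118 118 118 118]  -0.90: [119 120 120 119]  -0.85: [118 109 113  88]  -0.80: [103  65  48  32]  -0.75: [57 31 33 53]  -0.70: [25 25 52 61]  -0.65: [18  9 60 59]  -0.60: [10  2 59 71]  -0.55: [ 4  3 59 74]  -0.50: [ 4  4 75 72]  -0.45: [  3   9 120  72]
```

From the top, the tab edges are at -1.07/-0.83 at r=55 mm and -1.17/-0.77 at r=32 mm, giving a centre of -0.95. The side view agrees at about -0.945, so the dial is set. Next is the key.

```bash
python3 - <<'E'
from h import *
row(.490,-.130,.078,.465)
E
```

```text
t 13.85 tcp [ 0.5502 -0.1027  0.1546] head 0.460 F [-0.5  1.5 -0.4] q [-0.2   0.33  1.69 -0.    1.12  0.91] open -0.000
[-6.62 -0.25  7.65] twist -0.005
```

{"api": "carry_out", "payload": {
  "targets": [
    [[1, -2.5, -0.1, 0, 0], [1, -5, -0.2, 0, 0], [1, -6.6, -0.3, 2, 0], [1, -6.6, -0.3, 5, 0], [1, -6.6, -0.3, 7.6, 0]]
  ]
}}

```text
time: 14.35
tcp_pos: [0.488, -0.1248, 0.0776]
eef_rot: [0.973, 0.23, 0.001, 0.0]
wrist_force: [0.4, 0.0, -0.2]
opening: -0.0002
grasp_force: 0.0
```

```bash
python3 - <<'E'
from h import *
im=imaging.grab_frame("side").astype(float).mean(2)
row(.490,-.130,.066,.46)
p=bot.sense()['tcp_pos']
print([(dz,proj("side",p+np.array([0,0,dz]))[0].round(1).tolist()) for dz in(0,.02)],proj("side",[.49,-.13,.082]))
E
```

```text
t 14.40 tcp [ 0.4852 -0.1238  0.0737] head 0.464 F [-1.4  0.9 -1.9] q [-0.27  0.34  1.92  0.    0.89  0.83] open 0.000
[0.15 0.77 0.76] twist 0.004
[(0, [302.1, 170.1]), (0.02, [302.7, 164.7])] [[302.13436318 166.11496053]]
```

{"api": "carry_out", "payload": {
  "targets": [
    [[1, 0.1, 0.6, 0, 0], [1, 0.1, 0.6, 0, 0], [1, 0.1, 0.6, 0, 0], [1, 0.1, 0.6, 0, 0], [1, 0.1, 0.6, 0, 0]]
  ]
}}

```text
time: 14.9
tcp_pos: [0.493, -0.1299, 0.0788]
eef_rot: [0.973, 0.23, 0.001, 0.0]
wrist_force: [0.9, 1.1, 0.0]
opening: -0.0003
grasp_force: 0.0
```

```bash
python3 - <<'E'
from h import *
row(.490,-.130,.063,.46)
E
```

```text
t 14.90 tcp [ 0.493  -0.1299  0.0788] head 0.464 F [0.9 1.1 0. ] q [-0.28  0.34  1.9  -0.    0.9   0.83] open -0.000
[-0.27 -0.13  1.58] twist 0.004
```

Now centred within 3 mm. I'll descend to just above the expected contact, then press in small steps.

{"api": "carry_out", "payload": {
  "targets": [
    [[1, -0.2, -0.1, 0.5, 0], [1, -0.2, -0.1, 1.0, 0], [1, -0.2, -0.1, 1.5, 0], [1, -0.2, -0.1, 1.5, 0], [1, -0.2, -0.1, 1.5, 0]]
  ]
}}

```text
time: 15.4
tcp_pos: [0.4902, -0.1299, 0.0627]
eef_rot: [0.973, 0.23, -0.0, -0.0]
wrist_force: [0.1, -0.7, -0.1]
opening: -0.0
grasp_force: 0.0
```

{"api": "carry_out", "payload": {
  "targets": [
    [[1, 0, 0, 0.1, 0], [1, 0, 0, 0.2, 0], [1, 0, 0, 0.3, 0], [1, 0, 0, 0.3, 0], [1, 0, 0, 0.3, 0]]
  ]
}}

```text
time: 15.9
tcp_pos: [0.4904, -0.1299, 0.0602]
eef_rot: [0.973, 0.23, 0.0, 0.0]
wrist_force: [-0.7, -0.0, 1.0]
opening: 0.0003
grasp_force: 0.7
```

{"api": "carry_out", "payload": {
  "targets": [
    [[1, 0, 0, 0.1, 0], [1, 0, 0, 0.2, 0], [1, 0, 0, 0.2, 0], [1, 0, 0, 0.2, 0], [1, 0, 0, 0.2, 0]]
  ]
}}

```text
time: 16.4
tcp_pos: [0.4904, -0.1299, 0.0581]
eef_rot: [0.973, 0.23, 0.0, 0.0]
wrist_force: [-0.7, -0.2, 2.2]
opening: -0.0
grasp_force: 1.3
```

{"api": "carry_out", "payload": {
  "targets": [
    [[1, 0, 0, 0.1, 0], [1, 0, 0, 0.2, 0], [1, 0, 0, 0.2, 0], [1, 0, 0, 0.2, 0], [1, 0, 0, 0.2, 0]]
  ]
}}

```text
time: 16.9
tcp_pos: [0.4904, -0.1299, 0.0561]
eef_rot: [0.973, 0.23, 0.0, 0.0]
wrist_force: [-0.4, 0.1, 4.2]
opening: -0.0001
grasp_force: 1.9
```

{"api": "carry_out", "payload": {
  "targets": [
    [[1, 0, 0, 0.1, 0], [1, 0, 0, 0.1, 0], [1, 0, 0, 0.1, 0], [1, 0, 0, 0.1, 0], [1, 0, 0, 0.1, 0]]
  ]
}}

```text
time: 17.4
tcp_pos: [0.4904, -0.1299, 0.0551]
eef_rot: [0.973, 0.23, 0.0, 0.0]
wrist_force: [-0.2, -0.3, 3.6]
opening: 0.0001
grasp_force: 2.2
```

{"api": "carry_out", "payload": {
  "targets": [
    [[1, 0, 0, 0.05, 0], [1, 0, 0, 0.1, 0], [1, 0, 0, 0.1, 0], [1, 0, 0, 0.1, 0], [1, 0, 0, 0.1, 0]]
  ]
}}

```text
time: 17.9
tcp_pos: [0.4904, -0.13, 0.0542]
eef_rot: [0.973, 0.23, 0.0, 0.0]
wrist_force: [-0.7, 0.0, 6.2]
opening: 0.0
grasp_force: 3.0
```

{"api": "carry_out", "payload": {
  "targets": [
    [[1, 0, 0, 0.05, 0], [1, 0, 0, 0.05, 0], [1, 0, 0, 0.05, 0], [1, 0, 0, 0.05, 0], [1, 0, 0, 0.05, 0]]
  ]
}}

```text
time: 18.4
tcp_pos: [0.4905, -0.13, 0.0542]
eef_rot: [0.973, 0.23, 0.0, 0.0]
wrist_force: [-0.4, 1.4, 8.7]
opening: 0.0004
grasp_force: 4.7
```

The TCP stopped at 0.0542 while the force rose to 8.7 N, above the 5 N needed, so the key is at its stop. Lifting off.

{"api": "carry_out", "payload": {
  "targets": [
    [[1, 0, 0, -1, 0], [1, 0, 0, -3, 0], [1, 0, 0, -6, 0], [1, 0, 0, -10, 0], [1, 0, 0, -13, 0]]
  ]
}}

```text
time: 18.9
tcp_pos: [0.4901, -0.1298, 0.1852]
eef_rot: [0.973, 0.23, 0.0, 0.0]
wrist_force: [0.2, -0.6, -0.1]
opening: -0.0001
grasp_force: 0.0
```

{"api": "carry_out", "payload": {
  "targets": [
    [[1, -2, 4, 0, 0], [1, -4, 8, 0, 0], [1, -6, 12, 0, 0], [1, -8, 15, 0, 0], [1, -8, 15, 0, 0]]
  ]
}}

```text
time: 19.4
tcp_pos: [0.4848, -0.3036, 0.1827]
eef_rot: [0.974, 0.228, -0.001, 0.0]
wrist_force: [-0.8, 0.6, -0.4]
opening: -0.0003
grasp_force: 0.0
```

```bash
python3 - <<'E'
from h import *
state()
im=tabfit("top",np.arange(-1.3,-.6,.05));tabfit("side",np.arange(-1.25,-.65,.05))
im0=cv2.imread("pics/top0.png").astype(float).mean(2)
d=cv2.GaussianBlur(np.abs(im-im0),(5,5),0)[100:265,165:420]
n,l,s,c=cv2.connectedComponentsWithStats((d>25).astype(np.uint8))
print([(s[i,:2]+[165,100],s[i,2:]) for i in range(1,n) if s[i,4]>6])
E
```

```text
t 19.40 tcp [ 0.4848 -0.3036  0.1827] head 0.459 F [-0.8  0.6 -0.4] q [-0.58  0.33  1.61 -0.    1.2   0.53] open -0.000
-1.30: [  5 102  63  64]  -1.25: [14 92 66 64]  -1.20: [36 84 71 64]  -1.15: [72 75 75 62]  -1.10: [97 89 84 65]  -1.05: [105 104 101  91]  -1.00: [103 104 104 105]  -0.95: [103 104 104 104]  -0.90: [104 105 105 105]  -0.85: [104  95  99  76]  -0.80: [89 55 41 25]  -0.75: [49 27 28 46]  -0.70: [21 20 44 51]  -0.65: [12  7 51 50]  
-1.25: [52 37 30 35]  -1.20: [77 49 36 31]  -1.15: [106  82  58  32]  -1.10: [134 116  97  58]  -1.05: [152 146 140 111]  -1.00: [160 161 159 147]  -0.95: [161 163 164 156]  -0.90: [157 160 159 154]  -0.85: [149 150 138 133]  -0.80: [138 118 104  90]  -0.75: [122  85  67  56]  -0.70: [110  54  41  36]  
[(array([247, 182]), array([ 16,  17, 137], dtype=int32)), (array([268, 191]), array([ 20,  19, 217], dtype=int32)), (array([268, 205]), array([4, 3, 9], dtype=int32))]
```

Only the tab's old and new places differ from the first picture. The dial is still at -0.95 and the robot is clear, so I'm handing it in.

```bash
python3 -c "
from station import job
print(job.finish_job())"
```

```text
the job is handed in; nothing more can be done
None
```

The job is handed in: I pushed the dial tab to the solid disc (about -0.95 rad), then pressed the start key to its stop at under 9 N and released it, and the before-and-after top view shows no loose item moved.

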